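Lock the ball vise and uncover its head

ROBOT

A 6-joint arm with a two-finger parallel gripper is mounted at the origin on the work surface. World frame = base frame: x ahead of the robot, y to its left, z up, the work surface at z = 0. Lengths are in mm, angles in rad, forces in N, time in s.
With the tool pointing down it reaches from about 350 to 975 mm from the base axis. Payload 7.1 kg.
Tool frame: the origin (TCP) lies midway between the tips of the shut fingers; the grasp point (between the pads) lies 19 mm behind it; z points along the fingers, y is the line along which they close (so a half turn about z gives the same grasp; the last joint's range is limited). The gripper opens to 88 mm and grips with 3 to 60 N. Pads are 20 mm wide; open, the fingers measure 115 mm over their backs; the gripper's body (75 mm by 178 mm) begins 61 mm behind the grasp point.
Start: joints at [-1.285, 0.423, 1.63, -0, 1.089, -0.019], TCP at [187.582, -596.169, 222.675] pointing down, gripper open.
Joint ranges: [-3, 3], [-0.9, 2.11], [0.09, 2.58], [-1.31, 4.45], [0.11, 2.69], [-2.54, 2.54]. Speed limits (rad/s): [2.39, 2.39, 3.01, 3.14, 3.14, 3.14].

INTERFACE

Orientations are given as a rotation vector (axis times angle).
In Python, from workcell import get_obs, get_image, camera_params, close_job gives the robot as it stands.
- The arm moves only by the shell command python3 -m creep 'ROWS' [OPENING]. ROWS is a JSON object of lists of equal length, an entry for each row: "delta_pos": the shift along the tool's x, y, z in m, a list of three; "twist": the turn, a rotation vector about the tool's x, y, z in degrees, a list of three. A call has 1 to 20 rows; each row shifts and turns the commanded pose from where the row before left it, along the tool's axes as they then stand; what a row does not reach is not made up. A row lasts 1/12 s, in which the tool goes at most 41.7 mm and 7.16 degrees, less where a joint would pass 70% of its speed; a pose out of reach is approached as far as the arm can. A call with a gripper value outside its range is refused whole. OPENING is the opening, from 0 (shut) to 1 (fully open), set as the call begins (- or left out, the last holds). The fingers move at their own pace and stop on an object; the grip force is fixed at half the most. Time passes only in rows, so rows that do not move let the fingers close. It gives the time, the measured TCP pose, the force, the opening and the grip force at its end, in the units of the state.
- get_obs(): the state, without advancing time (a new reading comes with each control period).
- get_image(name): name is "scene" or "top" or "wrist"; returns (picture, depth): 400x640x3 uint8, red, green, blue; 400x640 float32, mm along the optical axis (not along the pixel's ray), 0 where there is no reading.
- camera_params(name): a dict with "camera_matrix" (3x3 intrinsics, pixels), "extrinsics" (4x4, takes a point from camera to world coordinates). Camera axes: x right, y down, z forward; pixel columns grow to the right and rows downward; lengths in mm; the calibration is good to about 2 mm. A picture is of the moment at which its call begins: read the wrist's pose just before it. camera_params takes no time and is no camera call; for the wrist camera it gives the pose at the moment of the call.
- close_job(): hands the job in; it is judged then, once.
The state is a dict: "t": time; "qpos": joint angles; "qvel": joint speeds; "joint_torque": joint torques, N m; "ee_pos": TCP position; "orientation": TCP orientation; "ft_force": force on the tool from outside, world axes, zero at the start; "moment": the same for the moment, N m; "width": finger opening in mm; "grasp_force": force on a finger pad.
Only numpy, scipy, OpenCV 4.12 (cv2) and the standard library are available. Lean on these libraries where they do the work, as an engineer would, in place of code of your own. Each camera call takes 0.05 s, during which the arm holds its last target. There are 200 camera calls.

TASK

Get the engraver's ball vise ready for work. First, with the cap still on, throw the brake lever at its foot into the notch that the raised arrowhead points at, and leave it there; then lift the dust cap off the tilted head and set it down, without dropping it, upright on its rim in the round tray, clear of the graver. Leave all the other things where they are.

Things in the scene. Friction and masses are not known exactly. Their poses are not given: they have to be found in the camera images.
- vise: fixed steel ball vise: round foot 212 mm across, 10 mm thick; bowl 124 mm across up to 46 mm; ball 110 mm across centred on the foot's axis 78 mm up. Origin: centre of the foot's underside on the bench; z up. It may stand turned about z. The brake lever turns about this z axis. A tab with a raised arrowhead (56 x 54 mm, 13 mm high), just outside the foot, points inward at the marked notch.
- head: the vise's fixed head: steel cylinder 60 mm across, leaning 0.56 rad (32 degrees) from vertical. Origin: centre of its flat top face, 150 mm above the bench; z points out along the head (the way the cap comes off), x is square to z in the plane of the lean, pointing downhill, y is level.
- brake (a joint): brake lever angle, 0 to 1.35 rad, anticlockwise from above; starts at 0.05 to 0.40. A spring plunger under it rides over pairs of ribs on the foot; a notch is the gap within a pair. Plain notch at 0.60 (ribs 0.516, 0.684), marked notch at 1.00 (ribs 0.916, 1.084). Crossing a rib takes up to about 8 N at the handle, elsewhere 0.5 N; freed in a notch it settles within 0.02 rad of centre.
- grip (a point): middle of the lever's upright round black handle, 24 mm across, from 34 to 98 mm above the bench; this point is 70 mm up and 120 mm from the vise's z axis, at azimuth 0.785 rad + the lever angle in the vise's frame, and moves with the lever. The lever is a level steel bar, 26 to 34 mm above the bench, 20 mm wide, from the bowl out to the handle.
- mark (a point): fixed point 70 mm above the bench where point grip lies when the lever is exactly in the marked notch.
- cap: loose aluminium dust cap, about 120 g: cup 73 mm across, 30 mm high, open below (bore 66 mm, 26 mm deep); on its closed top a flat blade handle, 12 mm thick along x, 50 mm long along y, up to 63 mm above the rim. Origin: centre of the open rim; z points out through the blade. It starts over the head, axes along the head's, 3 mm play all round, and is drawn off along z, free after 26 mm.
- tray: fixed round steel work tray, 224 mm across at the foot, inner floor 5 mm above the bench and about 210 mm across, rim 16 mm high. Origin: centre of the underside; z up.
- graver: loose engraving tool lying in the tray, 110 mm long along its x, round wooden handle 20 mm thick; origin at its middle, underside. It lies 78 mm from the tray's centre on the tray's -y side, along the tray's x. Leave alone.
- hammer: loose small hammer, 200 mm, head and handle along its x. Leave alone.
- bottle: loose capped bottle, 52 mm across, 120 mm tall. Leave alone.
- loupe: loose black eye loupe, 40 mm across, 36 mm tall. Leave alone.
- clamp: loose wooden ring clamp with brass band, 120 x 30 x 26 mm, lying along its x. Leave alone.
- stones: loose clear box with compartments, 110 x 70 x 25 mm. Leave alone.
- handpiece: loose steel handpiece, 150 mm long along its x, 20 mm thick. Leave alone.
Things that resemble listed ones, but are neither listed nor needed, are in the scene too. Several things have the shape of the cap; the one meant has the colours described above.

How it is judged (in metres and radians):
On the way, in this order (a step that is already met when the one before it is completed fails the run):
1. the brake lever is at rest in the marked notch while the cap still sits on the head (value of joint brake between 0.955 and 1.045 rad and velocity of joint brake between -0.1 and 0.1 rad/s and distance between cap and head below 0.034 m), for 0.3 s.
2. the cap is drawn clear of the head, the lever still in the notch (value of joint brake between 0.955 and 1.045 rad and distance between cap and head above 0.05 m), for 0.1 s.
At the end, for the whole second after the job is handed in: The brake lever rests within 0.045 rad of the centre of the marked notch; the cap stands at rest and upright (within 0.08 rad) on its rim flat on the tray's inner floor, its centre within 70 mm of the tray's centre, not touching the graver (value of joint brake between 0.955 and 1.045 rad and velocity of joint brake between -0.05 and 0.05 rad/s and angle between cap's own z axis and vertical below 0.08 rad and horizontal distance between cap and tray below 0.07 m and z of cap in the frame of tray between 0.002 and 0.009 m and linear speed of cap below 0.02 m/s and contact force between cap and graver below 0.05 N).
It fails at once if any of the graver, hammer, bottle, loupe, clamp, box of stones and handpiece is moved more than 25 mm (distance of any of graver, hammer, bottle, loupe, clamp, stones, handpiece from where it was at the start of the episode above 0.025 m).
It fails at once if the cap is dropped (falls out of the fingers at more than 0.6 m/s) (linear speed of cap above 0.6 m/s and contact force between cap and the fingers below 0.01 N).
It also fails if it takes over 58 s, if anything falls off the work surface, if the arm or the gripper's body presses on something with over 40 N, if the wrist force passes 120 N, or if a joint passes its speed limit or range.

## Working session

There is one attempt and no reset: what is moved stays moved. The work goes in short steps, Python scripts to look and compute and a shell command to move; the robot and the scene stay as the last step left them, time stands still between calls to the robot, and variables do not carry over. Pictures are saved under pics/ and viewed, at most 10 in all, crops included, and the job is handed in when it is done.

```bash
ls; mkdir -p pics
python3 - <<'E'
from workcell import *
import cv2,numpy as np
for n in ("scene","top"):
    p,d=get_image(n); cv2.imwrite(f"pics/{n}0.png",p[:,:,::-1]); np.savez(f"{n}0.npz",p=p,d=d,**camera_params(n))
    print(n,camera_params(n))
print(get_obs())
E
```

```text
pics
scene {'camera_matrix': array([[392.54668912,   0.        , 319.5376835 ],
       [  0.        , 392.54668912, 202.50647322],
       [  0.        ,   0.        ,   1.        ]]), 'extrinsics': array([[-7.55657857e-01,  4.11216087e-01, -5.09786752e-01,
         1.25407070e+03],
       [ 6.54943659e-01,  4.67908067e-01, -5.93389286e-01,
         7.58642121e+02],
       [-5.47788646e-03, -7.82280877e-01, -6.22901776e-01,
         9.52200566e+02],
       [ 0.00000000e+00,  0.00000000e+00,  0.00000000e+00,
         1.00000000e+00]])}
top {'camera_matrix': array([[511.22807873,   0.        , 323.97636961],
       [  0.        , 511.22807873, 207.15005097],
       [  0.        ,   0.        ,   1.        ]]), 'extrinsics': array([[ 1.18414088e-02, -9.85203561e-01,  1.70978723e-01,
         2.91575814e+02],
       [-9.99863300e-01, -1.36395355e-02, -9.34577630e-03,
        -2.65408047e+01],
       [ 1.15395625e-02, -1.70844683e-01, -9.85230396e-01,
         1.72913219e+03],
       [ 0.00000000e+00,  0.00000000e+00,  0.00000000e+00,
         1.00000000e+00]])}
{'t': 0.1, 'qpos': array([-1.28499303e+00,  4.23741890e-01,  1.63056192e+00, -4.13288814e-06,
        1.08860785e+00, -1.90117787e-02]), 'qvel': array([ 0.00094108, -0.00112471, -0.00119449, -0.00104803, -0.00100509,
        0.00099217]), 'joint_torque': array([ 1.89884349e-04, -5.45614815e+01, -2.74324393e+01,  6.44834130e-02,
        1.88144093e-02, -2.26746579e-05]), 'ee_pos': array([ 187.45525006, -595.72729506,  222.01379693]), 'orientation': array([-3.10388455e+00, -4.76755518e-01,  2.81144593e-04]), 'ft_force': array([-0.15749133, -0.2746275 ,  0.09092884]), 'moment': array([ 0.01339086, -0.00500751, -0.00945287]), 'grasp_force': 0.0, 'width': 87.99476774721042}
```

View pics/scene0.png

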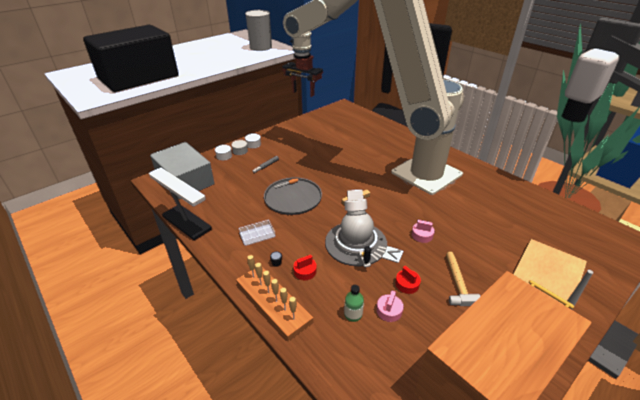

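View pics/top0.png

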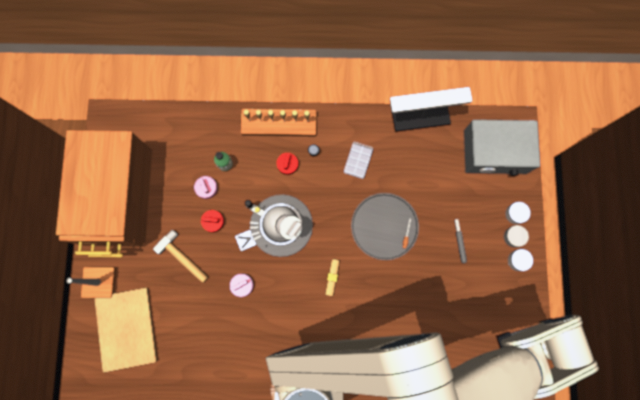

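Scene view: the vise is at about (356,235), with the aluminium cap on its tilted head at (355,202), the black lever handle at (367,256) and the arrow tab at (390,254). The tray is at (293,196).
Top view: the vise is at (280,225), the handle at (248,203), the tab at (245,240) and the tray at (385,226) with the graver at (407,232).
Cap-shaped candidates in the top view are red (287,163), red (212,221), pink (205,187), pink (241,286) and bare aluminium on the head (288,228). The last one fits: aluminium, on the head. I'll confirm it in a crop while measuring.

```bash
cat > h.py <<'E'
import numpy as np,cv2
def cloud(n):
    f=np.load(n+".npz"); d=f['d'];K=f['camera_matrix'];E=f['extrinsics']
    v,u=np.indices(d.shape); X=np.stack([(u-K[0,2])/K[0,0]*d,(v-K[1,2])/K[1,1]*d,d,np.ones_like(d)],-1)@E.T
    X=X[...,:3]; X[d==0]=np.nan; return f['p'],X
def circ(P):
    A=np.c_[2*P[:,:2],np.ones(len(P))]; s=np.linalg.lstsq(A,(P[:,:2]**2).sum(1),rcond=None)[0]
    return s[0],s[1],np.sqrt(s[2]+s[0]**2+s[1]**2)
E
python3 - <<'E'
from h import *
ims=[]
for n,(u0,v0,w,h) in (("scene0",(310,180,100,90)),("top0",(225,185,100,90))):
    p,X=cloud(n); ims.append(cv2.resize(p[v0:v0+h,u0:u0+w,::-1],None,fx=4,fy=4,interpolation=cv2.INTER_CUBIC))
    r=X[v0:v0+h,u0:u0+w]
    print(n,"tallest",np.nanmax(r[...,2]))
    b=r[(r[...,2]>130)]; print(" cap cloud",len(b),b.mean(0),b.min(0),b.max(0))
    q=p[v0:v0+h,u0:u0+w].astype(int)
    k=(q.max(-1)<45)&(r[...,2]>60)&(r[...,2]<105); print(" dark",k.sum(),r[k].mean(0),r[k].min(0),r[k].max(0), np.argwhere(k)[:,::-1].mean(0)+[u0,v0])
    t=(r[...,2]>6)&(r[...,2]<16); m=t.astype(np.uint8)
    c=np.median(r[t],0); print(" foot z pts",t.sum(),c)
p,X=cloud("top0")
r=X[185:275,225:325]; z=r[...,2]
print(np.round(z[::4,::4]).astype(int))
# tray rim
r=X[185:270,345:425]; P=r[(r[...,2]>12)&(r[...,2]<20)]; print("tray rim",circ(P),P[:,2].mean(),len(P))
E2=None
cv2.imwrite("pics/crop1.png",np.hstack(ims))
E
```

```text
scene0 tallest 183.01483963190344
 cap cloud 469 [515.48101635  78.12536577 155.82612828] [473.16622919  33.85563771 130.11795253] [551.64097888 120.8069601  183.01483963]
 dark 64 [595.1990765  212.47144151  82.08500684] [584.09275881 201.23605638  60.98456945] [601.77356255 222.16849407  97.93730394] [366.875   252.84375]
 foot z pts 1196 [534.05869473 137.70623368   9.48166374]
top0 tallest 192.0635282893602
 cap cloud 536 [504.53336378  73.66249966 156.4544014 ] [464.02660256  32.55645627 130.09357899] [554.66342085 128.24764214 192.06352829]
 dark 8 [579.82377898 199.63738842  87.43959506] [575.27329597 196.66986308  72.58995098] [585.28027405 204.96413005  98.78521549] [249.75  205.125]
 foot z pts 1778 [496.64769726 118.20449591   9.56139609]
[[ -1  -2  -5   6   1   5   2  -2   1  -2   0   3  -3   8   5   3   0   0
    2  -3   0  -1   6 -11   8]
 [  4  -2   0   0   0   6  -1  -3   7   1   1   0   6   3   3  -1   2   1
    3  -2   4   9   5   3  -5]
 [ -1  -7  -3   4   0  -5  -3  -3   5  -5   7   2   2  -3   0  -2   4  -3
   -2   1  -4  -4   2   1  -4]
 [ -2  -2  -6   5   7   0
[... 1502 characters left out ...]
   4  12   3   8
    7   1  -5  -3   0   0   1]
 [  3  -5  -8   1   0   1  -3   0  -5   0   1  -3  -2   5  -2  11  -1   1
   -3   4   1   5   6   4   4]
 [  3   7  -3  -3  -2  -6  -8   3   6  -2  -6  -2   4   1   2  -2  -4   2
    0   1   2  -2   3   4  -2]
 [ -1   3  -2   1   2  -2   6   1   5   5   7   5  -3  -3   1  -2   2   6
   -4  -3   0   0   2   2  -2]
 [ -5  -8   4   2  -4  -2   3   1  -1  10   4   3   3   1  -3  -1  -5   1
    0  -3  -4  -1  -4  -1  -1]
 [  8   3  -5  -1   1   4  -4   3  10  -1   2  -2   3  -1   0   6   2  -2
    2  -5   5   0  -5  -1  -1]]
tray rim (np.float64(526.6955360686728), np.float64(-245.8131063338659), np.float64(98.94425824052803)) 15.029048254676034 467
```

View pics/crop1.png

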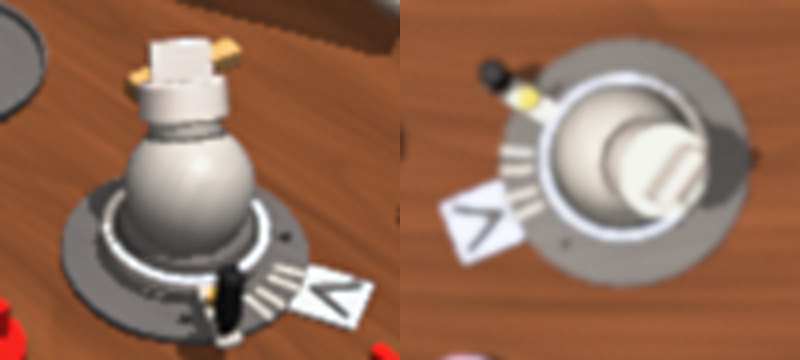

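The crop confirms that the bare aluminium cap is on the tilted head, that the lever is short of both rib pairs, and that the arrow points at the second pair. Next I'll refine the estimates and get the tool axes.

```bash
cat >> h.py <<'E'
from scipy.spatial.transform import Rotation as R
def tool():
    from workcell import get_obs
    o=get_obs(); return o, R.from_rotvec(o['orientation']).as_matrix(), o['ee_pos']
def planez(n,uv,z):
    f=np.load(n+".npz");K=f['camera_matrix'];E=f['extrinsics'];uv=np.atleast_2d(uv)
    r=np.c_[(uv-K[:2,2])/K[0,0],np.ones(len(uv))]@E[:3,:3].T; c=E[:3,3]
    return c+r*((z-c[2])/r[:,2])[:,None]
E
python3 - <<'E'
from h import *
from workcell import *
def mk(n,z,seed,rad,sat=60):
    f=np.load(n+".npz");p=f['p'];hsv=cv2.cvtColor(p,cv2.COLOR_RGB2HSV)
    m=(hsv[...,1]<sat).astype(np.uint8); vv,uu=np.indices(m.shape); m[np.hypot(uu-seed[0],vv-seed[1])>rad]=0
    m=cv2.morphologyEx(m,cv2.MORPH_OPEN,np.ones((3,3)))
    c=max(cv2.findContours(m,0,cv2.CHAIN_APPROX_NONE)[0],key=len)[:,0].astype(float)
    P=planez(n,c,z); 
    for _ in range(15):
        a=circ(P); e=np.abs(np.hypot(P[:,0]-a[0],P[:,1]-a[1])-a[2]); P=P[e<max(2.0,np.percentile(e,85))]if len(P)>60 else P
    print(n,"circle",np.round(a,1),len(P))
mk("top0",10,(280,225),36);mk("scene0",10,(356,242),36)
mk("top0",16,(385,226),38);mk("scene0",16,(293,196),34)
o,T,p=tool(); print(T.round(3),"d tool for world (250,700,200):",T.T@[250,700,200])
c=camera_params("wrist");E=c['extrinsics'];print(c['camera_matrix'],"cam in tool:",(T.T@(E[:3,3]-p)).round(1),(T.T@E[:3,:3]).round(2))
E
```

```text
top0 circle [526.7 102.6 103.2] 141
scene0 circle [514.3  99.5 123. ] 57
top0 circle [ 528.4 -248.6  110.3] 159
scene0 circle [ 535.2 -241.1  112.9] 77
[[ 0.954  0.3   -0.   ]
 [ 0.3   -0.954  0.001]
 [ 0.    -0.001 -1.   ]] d tool for world (250,700,200): [ 448.56277319 -592.96491942 -199.2085411 ]
[[284.31900568   0.         319.64617058]
 [  0.         284.31900568 203.89069245]
 [  0.           0.           1.        ]] cam in tool: [  79.3    0.2 -163.7] [[ 0.   -0.96 -0.29]
 [ 1.    0.    0.  ]
 [ 0.   -0.29  0.96]]
```

```bash
python3 -m creep '{"delta_pos":[[0.022,-0.0225,-0.003],[0.022,-0.0225,-0.003],[0.022,-0.0225,-0.003],[0.022,-0.0225,-0.003],[0.022,-0.0225,-0.003],[0.022,-0.0225,-0.003],[0.022,-0.0225,-0.003],[0.022,-0.0225,-0.003],[0.022,-0.0225,-0.003],[0.022,-0.0225,-0.003],[0.022,-0.0225,-0.003],[0.022,-0.0225,-0.003],[0.022,-0.0225,-0.003],[0.022,-0.0225,-0.003],[0.022,-0.0225,-0.003],[0.022,-0.0225,-0.003],[0.022,-0.0225,-0.003],[0.022,-0.0225,-0.003],[0.022,-0.0225,-0.003],[0.022,-0.0225,-0.003]],"twist":[[0,0,0],[0,0,0],[0,0,0],[0,0,0],[0,0,0],[0,0,0],[0,0,0],[0,0,0],[0,0,0],[0,0,0],[0,0,0],[0,0,0],[0,0,0],[0,0,0],[0,0,0],[0,0,0],[0,0,0],[0,0,0],[0,0,0],[0,0,0]]}' -
```

```text
t: 1.77
ee_pos: [472.4, -33.2, 282.7]
orientation: [-3.105, -0.477, 0.001]
ft_force: [0.3, -0.3, -0.3]
width: 88.3
grasp_force: 0.0
```

```bash
python3 -m creep '{"delta_pos":[[0.022,-0.0225,-0.003],[0.022,-0.0225,-0.003],[0.022,-0.0225,-0.003],[0.022,-0.0225,-0.003],[0.022,-0.0225,-0.003],[0.022,-0.0225,-0.003],[0.022,-0.0225,-0.003],[0.022,-0.0225,-0.003],[0,0,0],[0,0,0],[0,0,0],[0,0,0],[0,0,0],[0,0,0],[0,0,0]],"twist":[[0,0,0],[0,0,0],[0,0,0],[0,0,0],[0,0,0],[0,0,0],[0,0,0],[0,0,0],[0,0,-6.25],[0,0,-6.25],[0,0,-6.25],[0,0,-6.25],[0,0,-6.25],[0,0,-6.25],[0,0,0]]}' -
python3 - <<'E'
from h import *
from workcell import *
o,T,p=tool(); print(p,T.round(3),o['qpos'],o['t'])
c=camera_params("wrist");q,d=get_image("wrist");np.savez("w0.npz",p=q,d=d,**c);cv2.imwrite("pics/w0.png",q[:,:,::-1])
E
```

```text
t: 3.02
ee_pos: [585.8, 189.6, 306.2]
orientation: [-2.784, -1.455, 0.002]
ft_force: [-0.3, -0.8, -0.5]
width: 87.6
grasp_force: 0.0
[585.83171774 189.58192525 306.18616146] [[ 0.571  0.821 -0.001]
 [ 0.821 -0.571 -0.   ]
 [-0.001 -0.001 -1.   ]] [2.93646183e-01 3.28774529e-01 1.56986193e+00 4.17813247e-06
 1.24394593e+00 9.01303264e-01] 3.0167
```

View pics/w0.png

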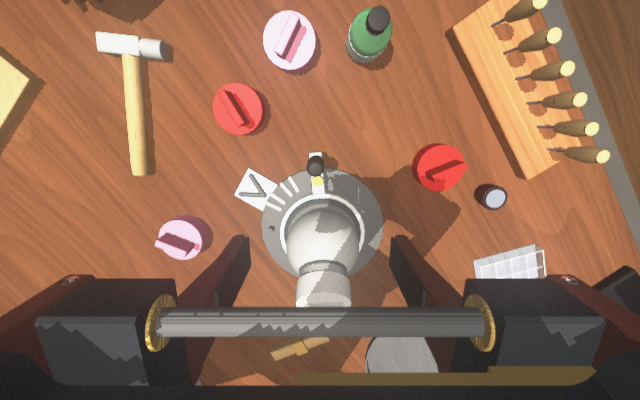

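The wrist view shows the handle top at (316,163), the foot around (322,222), the arrow tab at (256,190), the ribs at (265–300,180–200) and the cap at (323,290).

Run:
```python
from h import *
p,X=cloud("w0"); z=X[...,2]; hsv=cv2.cvtColor(p,cv2.COLOR_RGB2HSV)
vv,uu=np.indices(z.shape)
# foot outline
m=((hsv[...,1]<70)&(np.hypot(uu-322,vv-222)<75)).astype(np.uint8)
m=cv2.morphologyEx(m,cv2.MORPH_OPEN,np.ones((3,3)))
c=max(cv2.findContours(m,0,cv2.CHAIN_APPROX_NONE)[0],key=len)[:,0].astype(float)
P=planez("w0",c,10)
best=None;rng=np.random.default_rng(0)
for _ in range(3000):
    a=circ(P[rng.choice(len(P),3,replace=False)])
    if abs(a[2]-106)>4: continue
    n=(abs(np.hypot(P[:,0]-a[0],P[:,1]-a[1])-a[2])<1.2)
    if best is None or n.sum()>best.sum(): best=n
a=circ(P[best]); print("foot",np.round(a,1),best.sum(),len(P))
zf=z[(z>4)&(z<18)&(np.hypot(X[...,0]-a[0],X[...,1]-a[1])<95)&(np.hypot(X[...,0]-a[0],X[...,1]-a[1])>75)]; print("foot z",np.median(zf))
k=(hsv[...,2]<60)&(abs(uu-316)<14)&(abs(vv-162)<14)&(z>85); H=X[k]; print("handle top n",k.sum(),np.median(H,0),H.min(0),H.max(0),"px",uu[k].mean(),vv[k].mean())
h=planez("w0",[uu[k].mean(),vv[k].mean()],98)[0]; print("handle by ray z98",h,"az",np.arctan2(*(h[:2]-a[:2])[::-1]),"r",np.hypot(*(h[:2]-a[:2])))
t=((hsv[...,1]<60)&(hsv[...,2]>150)&(abs(uu-256)<26)&(abs(vv-190)<26)&(np.hypot(X[...,0]-a[0],X[...,1]-a[1])>107)).astype(np.uint8)
t=cv2.morphologyEx(t,cv2.MORPH_CLOSE,np.ones((5,5)))
cc=max(cv2.findContours(t,0,2)[0],key=cv2.contourArea); q=cv2.minAreaRect(cc); B=planez("w0",cv2.boxPoints(q),10)
C=B.mean(0); print("tab box",B.round(0).tolist(),"centre az",np.arctan2(*(C[:2]-a[:2])[::-1]),"r",np.hypot(*(C[:2]-a[:2])))
# cap / head: points high
g=(z>135)&(np.hypot(X[...,0]-a[0],X[...,1]-a[1])<120)&(hsv[...,1]<90)
G=X[g]; print("cap n",len(G),G.mean(0),G.max(0))
# rib radial marks: profile brightness around at r=90
az=np.arange(0.8,2.4,.02); f=np.load("w0.npz");E=f['extrinsics'];K=f['camera_matrix']
W=np.c_[a[0]+92*np.cos(az),a[1]+92*np.sin(az),12+0*az]; Q=(W-E[:3,3])@E[:3,:3]; uv=Q[:,:2]/Q[:,2:]*K[0,0]+K[:2,2]
v=cv2.remap(p.mean(-1).astype(np.float32),uv[None,:,0].astype(np.float32),uv[None,:,1].astype(np.float32),1)[0]
print([(round(x,2),int(y)) for x,y in zip(az,v)])
```

```text
foot [528.2 101.7 105. ] 236 430
foot z 11.65518023774439
  return _methods._mean(a, axis=axis, dtype=dtype,
  ret = um.true_divide(
Traceback (most recent call last):
ValueError: zero-size array to reduction operation minimum which has no identity
```

Run:
```python
from h import *
p,X=cloud("w0"); z=X[...,2]; hsv=cv2.cvtColor(p,cv2.COLOR_RGB2HSV)
vv,uu=np.indices(z.shape); a=np.array([528.2,101.7]); ro=np.hypot(X[...,0]-a[0],X[...,1]-a[1])
k=(abs(uu-316)<16)&(abs(vv-162)<16)&(z>88)&(z<108); H=X[k]; print("handle n",k.sum(),np.median(H,0))
e=cv2.minEnclosingCircle(np.argwhere(k)[:,::-1].astype(np.float32)); print(e)
for c in (e[0],(uu[k].mean(),vv[k].mean())):
  h=planez("w0",c,98)[0]; print("ray z98",h,"az",np.arctan2(*(h[:2]-a)[::-1]),"r",np.hypot(*(h[:2]-a)))
t=((hsv[...,1]<60)&(hsv[...,2]>140)&(abs(uu-256)<26)&(abs(vv-190)<26)&(ro>108)).astype(np.uint8)
t=cv2.morphologyEx(t,cv2.MORPH_CLOSE,np.ones((5,5)))
cc=max(cv2.findContours(t,0,2)[0],key=cv2.contourArea); B=planez("w0",cv2.boxPoints(cv2.minAreaRect(cc)),11)
C=B.mean(0); print("tab box",B.round(0).tolist(),"az",np.arctan2(*(C[:2]-a)[::-1]),"r",np.hypot(*(C[:2]-a)))
f=np.load("w0.npz");E=f['extrinsics'];K=f['camera_matrix']
az=np.arange(1.2,2.3,.025)
for r in (85,95):
  W=np.c_[a[0]+r*np.cos(az),a[1]+r*np.sin(az),13+0*az]; Q=(W-E[:3,3])@E[:3,:3]; uv=(Q[:,:2]/Q[:,2:]*K[0,0]+K[:2,2]).astype(np.float32)
  v=cv2.remap(p.mean(-1).astype(np.float32),uv[None,:,0].copy(),uv[None,:,1].copy(),1)[0]
  print(r,[(round(float(x),2),int(y)) for x,y in zip(az,v)])
g=(z>140)&(ro<130)&(vv<310)&(abs(uu-323)<40); print("cap",g.sum(),X[g].mean(0),X[g].max(0))
```

```text
handle n 247 [589.59173036 207.11341814  98.75848982]
((314.5, 167.0), 9.013978004455566)
ray z98 [589.06753049 207.23038504  98.        ] az 1.047627385108603 r 121.82577081339431
ray z98 [589.3988412  207.03944505  98.        ] az 1.0444885425912593 r 121.82650305936863
tab box [[440.0, 236.0, 11.0], [491.0, 257.0, 11.0], [512.0, 210.0, 11.0], [461.0, 187.0, 11.0]] az 1.9766974355057882 r 131.66531466639097
85 [(1.2, 171), (1.22, 172), (1.25, 171), (1.27, 172), (1.3, 173), (1.32, 170), (1.35, 173), (1.37, 171), (1.4, 172), (1.42, 171), (1.45, 173), (1.47, 226), (1.5, 244), (1.52, 238), (1.55, 180), (1.57, 172), (1.6, 171), (1.62, 186), (1.65, 235), (1.67, 244), (1.7, 230), (1.72, 183), (1.75, 175), (1.77, 172), (1.8, 172), (1.82, 169), (1.85, 175), (1.87, 224), (1.9, 244), (1.92, 237), (1.95, 196), (1.97, 173), (2.0, 165), (2.02, 190), (2.05, 236), (2.07, 245), (2.1, 230), (2.12, 183), (2.15, 172), (2.17, 171), (2.2, 173), (2.22, 172), (2.25, 171), (2.27, 172)]
95 [(1.2, 171), (1.22, 174), (1.25, 170), (1.27, 173), (1.3, 174), (1.32, 173), (1.35, 172), (1.37, 174), (1.4, 174), (1.42, 174), (1.45, 173), (1.47, 217), (1.5, 244), (1.52, 239), (1.55, 179), (1.57, 175), (1.6, 172), (1.62, 173), (1.65, 232), (1.67, 245), (1.7, 223), (1.72, 179), (1.75, 178), (1.77, 173), (1.8, 172), (1.82, 172), (1.85, 161), (1.87, 221), (1.9, 245), (1.92, 235), (1.95, 189), (1.97, 174), (2.0, 169), (2.02, 179), (2.05, 235), (2.07, 245), (2.1, 223), (2.12, 178), (2.15, 173), (2.17, 170), (2.2, 169), (2.22, 173), (2.25, 173), (2.27, 172)]
cap 1863 [515.54988957  82.35065662 158.47824703] [543.86819551 106.88208447 173.8748923 ]
```

Check: the handle top is at 98 mm and its radius is about 122 mm. The ribs are at azimuths 1.507/1.675 and 1.905/2.075, with the tab at 1.98. So the marked notch is at 1.99 and the lever is at about 0.055. I'll go down on the handle now.

```bash
python3 -m creep '{"delta_pos":[[0,0,0],[0.0155,-0.006,0],[0,0,0.032],[0,0,0.032],[0,0,0.032],[0,0,0.032],[0,0,0.032],[0,0,0.032],[0,0,0.032],[0,0,0.031],[0,0,0],[0,0,0]],"twist":[[0,0,-4.75],[0,0,0],[0,0,0],[0,0,0],[0,0,0],[0,0,0],[0,0,0],[0,0,0],[0,0,0],[0,0,0],[0,0,0],[0,0,0]]}' -
python3 -m creep '{"delta_pos":[[0,0,0],[0,0,0],[0,0,0],[0,0,0],[0,0,0],[0,0,0],[0,0,0],[0,0,0]],"twist":[[0,0,0],[0,0,0],[0,0,0],[0,0,0],[0,0,0],[0,0,0],[0,0,0],[0,0,0]]}' 0.2
```

```text
t: 4.07
ee_pos: [587.6, 206.3, 50.3]
orientation: [-2.726, -1.56, 0.006]
ft_force: [-0.5, 0.3, 0.7]
width: 87.8
grasp_force: 0.0
t: 4.73
ee_pos: [588.8, 206.0, 51.8]
orientation: [2.725, 1.564, 0.0]
ft_force: [-0.7, -0.2, 0.7]
width: 38.3
grasp_force: 0.0
```

```bash
python3 -m creep '{"delta_pos":[[0,0,0],[0,0,0],[-0.000165,-0.0063,0],[-0.000165,-0.0063,0],[-0.000165,-0.0063,0],[-0.000165,-0.0063,0],[-0.000165,-0.0063,0],[-0.000165,-0.0063,0],[-0.000165,-0.0063,0],[-0.000165,-0.0063,0],[-0.000165,-0.0063,0],[-0.000165,-0.0063,0],[-0.000165,-0.0063,0],[-0.000165,-0.0063,0],[-0.000165,-0.0063,0],[-0.000165,-0.0063,0],[-0.000165,-0.0063,0],[-0.000165,-0.0063,0],[-0.000165,-0.0063,0],[-0.000165,-0.0063,0]],"twist":[[0,0,0],[0,0,0],[0,0,-3],[0,0,-3],[0,0,-3],[0,0,-3],[0,0,-3],[0,0,-3],[0,0,-3],[0,0,-3],[0,0,-3],[0,0,-3],[0,0,-3],[0,0,-3],[0,0,-3],[0,0,-3],[0,0,-3],[0,0,-3],[0,0,-3],[0,0,-3]]}' 0.3
python3 -m creep '{"delta_pos":[[0,0,0],[0,0,0],[0,0,0],[0,0,0],[0,0,0]],"twist":[[0,0,0],[0,0,0],[0,0,0],[0,0,0],[0,0,0]]}' -
python3 - <<'E'
from h import *
o,T,p=tool();d=p[:2]-[528.2,101.7];print(p,np.arctan2(d[1],d[0]),np.hypot(*d),o['ft_force'],o['width'])
E
```

```text
t: 6.4
ee_pos: [479.5, 212.3, 51.7]
orientation: [1.714, 2.633, 0.0]
ft_force: [-0.5, -1.0, -1.1]
width: 26.4
grasp_force: 0.0
t: 6.82
ee_pos: [479.9, 212.5, 51.6]
orientation: [1.718, 2.63, 0.0]
ft_force: [0.3, 0.4, -0.1]
width: 26.5
grasp_force: 0.0
[479.91278285 212.45279045  51.64681387] 1.981939475788115 120.8215044311767 [ 0.29356652  0.41195981 -0.0793389 ] 26.46711545937693
```

```bash
python3 -m creep '{"delta_pos":[[0,0,0],[0,0,0],[0,0,0],[0,0,0],[0,0,0],[0,0,-0.03],[0,0,-0.036],[0,0,-0.036],[0,0,-0.036],[0,0,-0.036],[0,0,-0.036],[0,0,-0.036],[0,0,-0.036],[0.03,0,0],[0.03,0,0],[0,0,0],[0,0,0]],"twist":[[0,0,0],[0,0,0],[0,0,0],[0,0,0],[0,0,0],[0,0,0],[0,0,0],[0,0,0],[0,0,0],[0,0,0],[0,0,0],[0,0,0],[0,0,0],[0,0,0],[0,0,0],[0,0,0],[0,0,0]]}' 1
python3 - <<'E'
from h import *
from workcell import *
o,T,p=tool(); print(p,T.round(3),o['qpos'])
c=camera_params("wrist");q,d=get_image("wrist");np.savez("w1.npz",p=q,d=d,**c);cv2.imwrite("pics/w1.png",q[:,:,::-1])
E
```

```text
t: 8.23
ee_pos: [454.9, 267.9, 333.7]
orientation: [1.714, 2.632, -0.0]
ft_force: [-0.0, -0.7, -0.6]
width: 87.6
grasp_force: 0.0
[454.89405367 267.90647502 333.69920254] [[-0.404  0.915  0.   ]
 [ 0.915  0.404 -0.   ]
 [-0.    -0.    -1.   ]] [ 5.09830485e-01  1.62669601e-01  1.72497252e+00 -2.22791230e-04
  1.25402165e+00  9.36499641e-02]
```

View pics/w1.png

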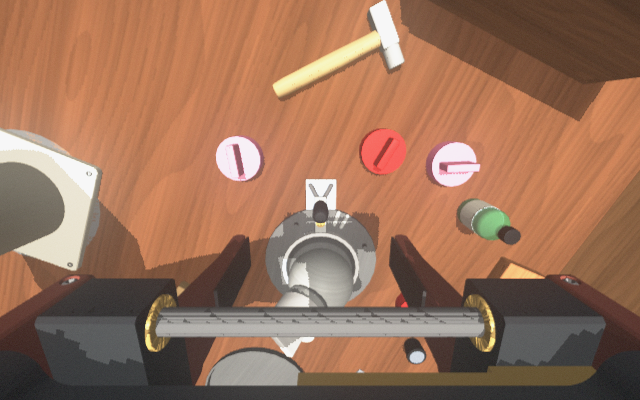

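The picture shows the lever handle at (320,212), sitting right at the arrow tab (321,195). The cap is at (300,300), half hidden by the gripper. Next I'll look at it from above.

```bash
python3 -m creep '{"delta_pos":[[-0.0343,-0.006,0.002],[-0.0343,-0.006,0.002],[-0.0343,-0.006,0.002],[-0.0343,-0.006,0.002],[-0.0343,-0.006,0.002],[-0.0343,-0.006,0.002],[0,0,0],[0,0,0],[0,0,0],[0,0,0],[0,0,0],[0,0,0],[0,0,0],[0,0,0]],"twist":[[0,0,0],[0,0,0],[0,0,0],[0,0,0],[0,0,0],[0,0,0],[0,0,-6.45],[0,0,-6.45],[0,0,-6.45],[0,0,-6.45],[0,0,-6.45],[0,0,-6.45],[0,0,0],[0,0,0]]}' -
python3 - <<'E'
from h import *
from workcell import *
o,T,p=tool(); print(p,T.round(3),o['qpos'])
c=camera_params("wrist");q,d=get_image("wrist");np.savez("w2.npz",p=q,d=d,**c)
p,X=cloud("w2"); z=X[...,2]; a=np.array([528.2,101.7]); vv,uu=np.indices(z.shape)
g=(z>125)&(z<205)&(np.hypot(X[...,0]-a[0],X[...,1]-a[1])<140)&(abs(uu-320)<90)
print(g.sum(),uu[g].min(),uu[g].max(),vv[g].min(),vv[g].max())
im=q[:,:,::-1][80:330,170:470].copy(); cv2.imwrite("pics/w2.png",cv2.resize(im,None,fx=2,fy=2))
E
```

```text
t: 9.45
ee_pos: [505.2, 63.5, 321.3]
orientation: [-0.755, -3.049, 0.001]
ft_force: [0.0, -0.1, -0.2]
width: 87.7
grasp_force: 0.0
[505.15741332  63.47738525 321.29323326] [[-0.884  0.467 -0.001]
 [ 0.467  0.884 -0.   ]
 [ 0.001 -0.001 -1.   ]] [ 1.01759420e-01  1.42885866e-01  1.77733212e+00 -2.29677049e-04
  1.22220941e+00 -9.83122532e-01]
4025 293 378 154 214
```

View pics/w2.png

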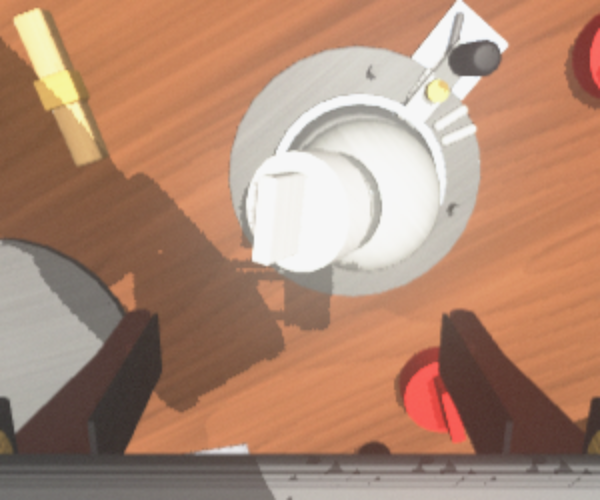

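Crop: the cap top disc is at (300,212) and its blade at (280,215), with the blade's long side near vertical in the image. The lever handle is at (473,58), over the tab. I'll fit a solid model of the cap to all the depth clouds.

```bash
cat > fit.py <<'E'
from h import *
from scipy.optimize import least_squares
V=np.array([528.2,101.7])
def axes(lam,th=.56):
    z=np.array([np.sin(th)*np.cos(lam),np.sin(th)*np.sin(lam),np.cos(th)]); y=np.array([-np.sin(lam),np.cos(lam),0]); return np.c_[np.cross(y,z),y,z]
def cyl(q,r,a,b):
    d=np.c_[np.hypot(q[:,0],q[:,1])-r,abs(q[:,2]-(a+b)/2)-(b-a)/2]; return np.minimum(d.max(1),0)+np.linalg.norm(np.maximum(d,0),axis=1)
def box(q,h,c):
    d=abs(q-c)-h; return np.minimum(d.max(1),0)+np.linalg.norm(np.maximum(d,0),axis=1)
def sdf(P,x):   # cx,cy,cz,lam,th,ballx,bally
    q=(P-x[:3])@axes(x[3],x[4])
    return np.min([cyl(q,36.5,-26,4),box(q,np.array([6,25,16.5]),np.array([0,0,20.5])),cyl(q,30,-60,0),np.linalg.norm(P-[x[5],x[6],78],axis=1)-55],0)
def pts(n):
    p,X=cloud(n); P=X.reshape(-1,3); P=P[~np.isnan(P[:,0])]
    return P[(P[:,2]>100)&(P[:,2]<205)&(np.hypot(*(P[:,:2]-[510,75]).T)<95)]
def fit(P):
    best=None
    for l in (-2.6,-2.2,-1.8,-1.4):
        x0=[V[0]+45*np.cos(l),V[1]+45*np.sin(l),150,l,.56,*V]
        s=least_squares(lambda x:sdf(P,x),x0,loss="soft_l1",f_scale=3)
        if best is None or s.cost<best.cost: best=s
    return best.x,np.median(abs(sdf(P,best.x)))
if __name__=="__main__":
    L={n:pts(n) for n in ("w2","w0","top0","scene0")}
    for n in L:
        print(n,len(L[n]),[np.round(v,3) for v in fit(L[n])])
    x,e=fit(np.vstack(list(L.values()))); print("all",x.round(3),e)
E
python3 fit.py
```

```text
w2 5534 [array([501.757,  62.398, 150.267,  -2.158,   0.561, 527.987, 102.759]), np.float64(0.446)]
w0 4995 [array([502.387,  62.949, 149.593,  -2.163,   0.607, 529.081, 103.039]), np.float64(0.59)]
top0 914 [array([500.445,  64.069, 149.08 ,  -2.138,   0.55 , 525.994, 103.197]), np.float64(1.593)]
scene0 904 [array([502.682,  63.769, 148.092,  -2.143,   0.555, 528.387, 102.323]), np.float64(1.225)]
all [502.135  62.735 150.217  -2.154   0.574 528.454 102.958] 0.6063225836624184
```

```bash
cat > goto.py <<'E'
from fit import *
def todo(Pt,Rt):
    o,T,p=tool(); w=R.from_matrix(T.T@Rt).as_rotvec(degrees=True)
    print("pos",p.round(1),"q",o['qpos'].round(2),"t",o['t'],"| shift now-axes",(T.T@(Pt-p)).round(1),"twist",w.round(2),"shift target-axes",(Rt.T@(Pt-p)).round(1))
H=np.array([502.1,62.7,150.2]);A=axes(-2.156); RT=np.c_[-A[:,1],-A[:,0],-A[:,2]]
E
python3 -c "
from goto import *
todo(H+100*A[:,2],RT)"
```

```text
pos [505.2  63.7 321.4] q [ 0.1   0.14  1.78 -0.    1.22 -0.98] t 9.5 | shift now-axes [  7.5 -55.1  86.5] twist [-32.09  -1.62   5.54] shift target-axes [  2.1 -93.1  43.7]
```

```bash
python3 -m creep '{"delta_pos":[[0,0,0],[0,0,0],[0,0,0],[0,0,0],[0,0,0],[0.0005,-0.023,0.011],[0.0005,-0.023,0.011],[0.0005,-0.023,0.011],[0.0005,-0.024,0.011],[0,0,0],[0,0,0],[0,0,0]],"twist":[[-6.42,-0.32,1.11],[-6.42,-0.32,1.11],[-6.42,-0.32,1.11],[-6.42,-0.32,1.11],[-6.42,-0.32,1.11],[0,0,0],[0,0,0],[0,0,0],[0,0,0],[0,0,0],[0,0,0],[0,0,0]]}' -
python3 - <<'E'
from workcell import *
import numpy as np
c=camera_params("wrist");q,d=get_image("wrist");np.savez("w3.npz",p=q,d=d,**c)
from goto import *
print([np.round(v,3) for v in fit(pts("w3"))])
todo(H+7*A[:,2],RT)
E
```

```text
t: 10.5
ee_pos: [474.2, 19.1, 235.9]
orientation: [0.826, 2.754, 0.794]
ft_force: [-1.6, 0.2, 0.5]
width: 87.8
grasp_force: 0.0
[array([501.905,  62.388, 150.117,  -2.157,   0.561, 527.612, 103.104]), np.float64(0.412)]
pos [474.4  19.2 236.2] q [-0.33  0.14  2.13  0.74  0.87 -1.81] t 10.55 | shift now-axes [ 0.9 -2.2 93.3] twist [ 0.08 -0.04  0.21] shift target-axes [ 1.  -2.  93.3]
```

```bash
python3 -m creep '{"delta_pos":[[0.001,-0.002,0],[0,0,0.02],[0,0,0.02],[0,0,0.02],[0,0,0.016],[0,0,0.01],[0,0,0.006],[0,0,0],[0,0,0]],"twist":[[0,0,0],[0,0,0],[0,0,0],[0,0,0],[0,0,0],[0,0,0],[0,0,0],[0,0,0],[0,0,0]]}' -
python3 -m creep '{"delta_pos":[[0,0,0],[0,0,0],[0,0,0],[0,0,0],[0,0,0],[0,0,0],[0,0,0],[0,0,0],[0,0,0],[0,0,0],[0,0,0],[0,0,0],[0,0,0],[0,0,0]],"twist":[[0,0,0],[0,0,0],[0,0,0],[0,0,0],[0,0,0],[0,0,0],[0,0,0],[0,0,0],[0,0,0],[0,0,0],[0,0,0],[0,0,0],[0,0,0],[0,0,0]]}' 0
python3 -c "
from goto import *
todo(H+7*A[:,2],RT)"
```

```text
t: 11.3
ee_pos: [498.6, 59.4, 156.4]
orientation: [0.823, 2.755, 0.794]
ft_force: [0.5, -1.3, -0.0]
width: 88.1
grasp_force: 0.0
t: 12.47
ee_pos: [498.9, 59.8, 156.6]
orientation: [0.823, 2.754, 0.795]
ft_force: [2.2, 4.8, 2.7]
width: 11.7
grasp_force: 30.0
pos [498.9  59.8 156.6] q [-0.22  0.32  2.16  0.93  0.67 -1.95] t 12.4667 | shift now-axes [-1.   0.2  0.6] twist [ 0.13 -0.13  0.21] shift target-axes [-1.   0.2  0.6]
```

```bash
python3 -m creep '{"delta_pos":[[0,0,-0.005],[0,0,-0.008],[0,0,-0.008],[0,0,-0.008],[0,0,-0.01],[0,0,-0.012],[0,0,-0.015],[0,0,-0.02],[0,0,-0.02],[0,0,-0.02],[0,0,-0.02],[0,0,0],[0,0,0]],"twist":[[0,0,0],[0,0,0],[0,0,0],[0,0,0],[0,0,0],[0,0,0],[0,0,0],[0,0,0],[0,0,0],[0,0,0],[0,0,0],[0,0,0],[0,0,0]]}' -
python3 - <<'E'
from workcell import *
import numpy as np
for n in ("top","scene"):
    q,d=get_image(n);np.savez(n+"1.npz",p=q,d=d,**camera_params(n))
from goto import *
p,X=cloud("top1"); hsv=cv2.cvtColor(p,cv2.COLOR_RGB2HSV)
z=X[...,2]; rt=np.hypot(X[...,0]-528.4,X[...,1]+248.6)
g=(rt<98)&(z>8)&(hsv[...,1]>110); G=X[g]; m=G.mean(0); print("graver",len(G),m,"ang",np.linalg.svd(G[:,:2]-m[:2],full_matrices=False)[2][0], "off",m[:2]-[528.4,-248.6])
P=X[(rt<75)&(hsv[...,1]<90)]; print("floor z",np.median(P[:,2]),len(P))
p2,X2=cloud("scene1"); r2=np.hypot(X2[...,0]-530,X2[...,1]+247); print("scene floor",np.median(X2[r2<60][:,2]))
# set-down orientation: same yaw, vertical
phi=np.arctan2(RT[1,1],RT[0,1]); y=np.array([np.cos(phi),np.sin(phi),0]); zz=np.array([0,0,-1.]); RV=np.c_[np.cross(y,zz),y,zz]; print("phi",phi)
todo(np.array([530,-247,150.]),RV)
im=np.hstack([p[170:290,220:440,::-1],p2[150:270,230:410,::-1]]); cv2.imwrite("pics/lift.png",cv2.resize(im,None,fx=2,fy=2))
E
```

```text
t: 13.55
ee_pos: [455.8, -6.4, 280.0]
orientation: [0.824, 2.753, 0.791]
ft_force: [-0.3, 0.1, -1.6]
width: 11.7
grasp_force: 30.0
graver 47 [ 473.99768307 -315.42246932   21.94453029] ang [-0.96743339  0.25312573] off [-54.40231693 -66.82246932]
floor z 5.05838304736767 1431
scene floor 4.320560733485763
phi 0.9855926535897931
pos [455.2  -5.4 278.7] q [-0.4   0.06  2.1   0.68  0.99 -1.78] t 13.65 | shift now-axes [-195.3 -204.5   23.3] twist [32.1  -0.13  0.2 ] shift target-axes [-195.8 -160.1  128.7]
```

View pics/lift.png

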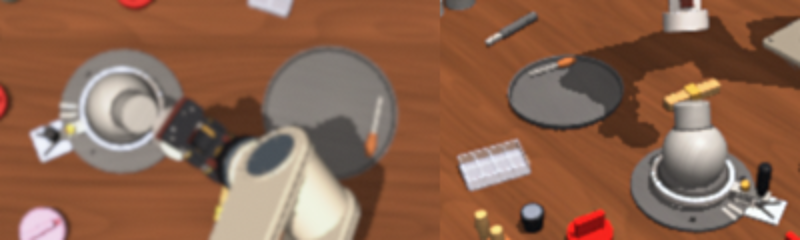

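The picture shows the cap hanging from the fingers (scene half, 688,18), the bare head, and the lever still at the arrow. The graver is on the tray's -y/-x side, so I'll set the cap down a little to the far side of the tray centre.

```bash
python3 -m creep '{"delta_pos":[[0,0,0],[0,0,0],[0,0,0],[0,0,0],[0,0,0],[0,0,0],[-0.01,-0.0075,0.0067],[-0.02,-0.0153,0.0135],[-0.02,-0.0153,0.0135],[-0.02,-0.0153,0.0135],[-0.02,-0.0153,0.0135],[-0.02,-0.0153,0.0135],[-0.02,-0.0153,0.0135],[-0.02,-0.0153,0.0135],[-0.02,-0.0153,0.0135],[-0.02,-0.0153,0.0135],[0,0,0],[0,0,0],[0,0,0]],"twist":[[5.35,0,0],[5.35,0,0],[5.35,0,0],[5.35,0,0],[5.35,0,0],[5.35,0,0],[0,0,0],[0,0,0],[0,0,0],[0,0,0],[0,0,0],[0,0,0],[0,0,0],[0,0,0],[0,0,0],[0,0,0],[0,0,0],[0,0,0],[0,0,0]]}' -
python3 -c "
from goto import *
phi=.98559; y=np.array([np.cos(phi),np.sin(phi),0]); zz=np.array([0,0,-1.]); RV=np.c_[np.cross(y,zz),y,zz]
todo(np.array([534,-232,38.6]),RV)"
```

```text
t: 15.23
ee_pos: [534.2, -230.1, 150.1]
orientation: [-0.899, -3.008, -0.002]
ft_force: [-0.6, 0.8, -1.3]
width: 11.8
grasp_force: 30.0
pos [ 534.2 -230.1  150.1] q [-0.43  0.45  1.78  0.    0.91 -1.42] t 15.2333 | shift now-axes [ -1.2  -1.7 111.5] twist [ 0.03 -0.16  0.26] shift target-axes [ -0.9  -1.7 111.5]
```

Now down to about 2 mm above the floor, then in small steps, watching the force.

```bash
python3 -m creep '{"delta_pos":[[-0.001,-0.0015,0.01],[0,0,0.02],[0,0,0.025],[0,0,0.025],[0,0,0.015],[0,0,0.01],[0,0,0.004],[0,0,0],[0,0,0],[0,0,0]],"twist":[[0,0,0],[0,0,0],[0,0,0],[0,0,0],[0,0,0],[0,0,0],[0,0,0],[0,0,0],[0,0,0],[0,0,0]]}' -
python3 -m creep '{"delta_pos":[[0,0,0.0005],[0,0,0.0005],[0,0,0.0005],[0,0,0]],"twist":[[0,0,0],[0,0,0],[0,0,0],[0,0,0]]}' -
```

```text
t: 16.07
ee_pos: [535.8, -233.3, 43.5]
orientation: [0.899, 3.008, 0.0]
ft_force: [1.0, 0.2, -1.8]
width: 11.5
grasp_force: 30.0
t: 16.4
ee_pos: [535.1, -233.2, 41.1]
orientation: [0.9, 3.009, 0.001]
ft_force: [0.9, 0.7, -2.9]
width: 11.5
grasp_force: 30.0
```

```bash
for i in 1 2; do python3 -m creep '{"delta_pos":[[0,0,0.0005],[0,0,0.0005],[0,0,0.0003],[0,0,0]],"twist":[[0,0,0],[0,0,0],[0,0,0],[0,0,0]]}' - | egrep "ee_pos|force"; done
```

```text
ee_pos: [535.1, -233.2, 40.3]
ft_force: [-1.8, 0.9, 6.0]
grasp_force: 30.0
ee_pos: [535.3, -233.2, 40.2]
ft_force: [-4.3, 2.6, 18.5]
grasp_force: 30.0
```

It's in contact at about 40 mm, so I'll ease the push and release.

```bash
python3 -m creep '{"delta_pos":[[0,0,-0.0006],[0,0,-0.0006],[0,0,0],[0,0,0]],"twist":[[0,0,0],[0,0,0],[0,0,0],[0,0,0]]}' -
python3 -m creep '{"delta_pos":[[0,0,0],[0,0,0],[0,0,0],[0,0,0],[0,0,0],[0,0,0],[0,0,0],[0,0,0],[0,0,-0.01],[0,0,-0.02],[0,0,-0.03],[0,0,-0.035],[0,0,-0.035],[0,0,-0.035],[0,0,-0.035],[0,0,-0.03],[0,0,0],[0,0,0]],"twist":[[0,0,0],[0,0,0],[0,0,0],[0,0,0],[0,0,0],[0,0,0],[0,0,0],[0,0,0],[0,0,0],[0,0,0],[0,0,0],[0,0,0],[0,0,0],[0,0,0],[0,0,0],[0,0,0],[0,0,0],[0,0,0]]}' 0.6
python3 - <<'E'
from workcell import *
from h import *
q,d=get_image("wrist");np.savez("w4.npz",p=q,d=d,**camera_params("wrist"))
s,e=get_image("scene");np.savez("scene2.npz",p=s,d=e,**camera_params("scene"))
p,X=cloud("w4");z=X[...,2];r=np.hypot(X[...,0]-534,X[...,1]+233)
g=(r<34)&(z>25)&(z<45);A=X[g];c=np.linalg.lstsq(np.c_[A[:,:2],np.ones(len(A))],A[:,2],rcond=None)[0];print("top plane slope",c[:2],"z",np.median(A[:,2]),A[:,:2].mean(0),len(A),"blade top",np.nanmax(z[r<30]))
im=np.hstack([q[80:330,150:450,::-1],cv2.resize(s[150:275,230:380,::-1],None,fx=2,fy=2)]);cv2.imwrite("pics/end.png",im)
E
```

```text
t: 17.4
ee_pos: [535.2, -233.2, 40.2]
orientation: [0.9, 3.009, 0.001]
ft_force: [-1.7, 0.8, 8.0]
width: 12.0
grasp_force: 30.0
t: 18.9
ee_pos: [535.7, -233.5, 272.1]
orientation: [0.898, 3.005, -0.0]
ft_force: [-0.1, -0.1, -0.9]
width: 52.7
grasp_force: 0.0
top plane slope [-0.00694655  0.00175783] z 34.48296302203488 [ 532.46763093 -231.51751441] 1403 blade top 389.26469514737437
```

View pics/end.png

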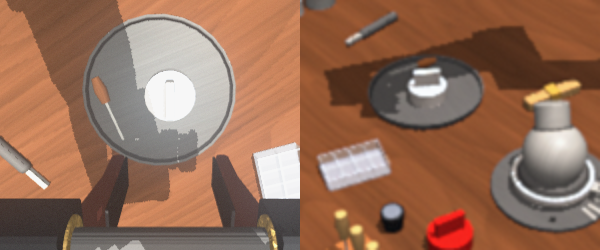

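The picture shows the cap upright in the tray (169,95), top at 34.5 mm, tilt about 0.007 rad, clear of the graver (107,110). The lever was still in its notch when last seen, after the cap came off. I'm handing in the job.

```bash
python3 -c "
from workcell import *
print(close_job())"
```

```text
the job is handed in; nothing more can be done
None
```

The job is handed in, with no verdict returned: the brake lever was thrown into the marked notch with the cap still on, and the cap now stands upright on its rim in the tray, about 15 mm from centre and clear of the graver.

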